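# Nest the round pastry cutters in the base of their tin

## Robot

A 6-joint arm with a two-finger parallel gripper is mounted at the origin on a cart in front of the work surface, level with it; the furniture and walls round the work are solid. World frame = base frame: x ahead of the robot, y to its left, z up, the work surface at z = 0. Lengths are in mm, angles in rad, forces in N, time in s.
With the tool pointing down it reaches from about 400 to 925 mm from the base axis. Payload 12.5 kg.
Tool frame: the origin (TCP) lies at the centre of the arm's flange, where the gripper is bolted on; the fingertips stand 190 mm ahead of it and the grasp point (between the pads) lies 171 mm ahead of it; z points along the fingers, y is the line along which they close (so a half turn about z gives the same grasp; the last joint's range is limited). The gripper opens to 95 mm and grips with 3 to 60 N. Pads are 20 mm wide; open, the fingers measure 119 mm over their backs; the gripper's body (75 mm by 180 mm) begins 59 mm behind the grasp point.
Start: joints at [-1.214, 0.491, 1.559, -0, 1.092, -0.106], TCP at [279.053, -559.245, 404.761] pointing down, gripper open.
Joint ranges: [-3.1, 3.1], [-0.84, 2.19], [0.05, 2.79], [-1.13, 4.28], [0.06, 2.93], [-2.69, 2.69]. Speed limits (rad/s): [2.22, 2.22, 2.79, 3.14, 3.14, 3.14].

## Interface

Orientations are given as [roll, pitch, yaw] about the fixed x, y, z axes, in that order (R = Rz(yaw) Ry(pitch) Rx(roll)).
In Python, from cell import env, read_camera, search_frame, cut_out gives the robot as it stands. The module is installed in compiled form; this text tells all that it offers.
- The arm moves only by the tool move_arm, never from a script. Its argument "commands" is a list of rows, each a list of 3 entries, a list of its own where there are three numbers: the shift along the world's x, y, z normalised to -1 to 1, where 1 is 0.03 m, then the turn about the world's z normalised to -1 to 1, where 1 is 0.08 rad, then the opening, from -1 (shut) to 1 (fully open), so that 0 is half open. A call has 1 to 20 rows; each row shifts and turns the commanded pose from where the row before left it; what a row does not reach is not made up. A row lasts 1/12 s, in which the tool goes at most 41.7 mm and 7.16 degrees, less where a joint would pass 70% of its speed; a pose out of reach is approached as far as the arm can. A call with a number of a shift or a turn outside -1 to 1 is refused whole. A call with a gripper value outside its range is refused whole. The fingers move at their own pace and stop on an object; the grip force is fixed at half the most. Time passes only in rows, so rows that do not move let the fingers close. It gives the time, the measured TCP pose, the force, the opening and the grip force at its end, in the units of the state.
- env.state(): the state, without advancing time (a new reading comes with each control period).
- read_camera(name): name is "side" or "top" or "wrist"; returns a dict with "image" (384x512x3 uint8, red, green, blue), "fx", "fy", "cx", "cy" (pixels), "rvec" (rotation vector, rad) and "tvec" (3), from world to camera coordinates, as OpenCV has them. Camera axes: x right, y down, z forward; pixel columns grow to the right and rows downward; lengths in mm; the calibration is good to about 2 mm. A picture is of the moment at which its call begins. There is no depth.
- env.job_done(): hands the job in; it is judged then, once.
Trained networks look in a picture, given as the dict that the camera call returned (one of the last four; its "shot" number tells which), for a name from the list of things; names that differ only in an ending like _2 or _b are one class to them, and where a whole thing is asked for, a point or a joint stands for the part that bears it (a point fixed in the world has none). Each returns a list of dicts, best first, with "confidence" (0 to 1); they miss things now and then, are a little off and sometimes report something else, mostly with a low value. They report only what shows in the picture. A call takes as long as a camera call.
- search_frame(thing, picture): "at" ([column, row] in pixels, amid what is visible of it).
- cut_out(thing, picture): "region" (384x512 bool, what is visible of it) and "at" ([column, row] in pixels, amid what is visible of it).
The state is a dict: "t": time; "joints": joint angles; "qvel": joint speeds; "tau": joint torques, N m; "eef_pos": TCP position; "tcp_rot": TCP orientation; "ft_force": force on the tool from outside, world axes, zero at the start; "moment": the same for the moment, N m; "opening": opening from 0.0 (shut) to 1.0 (fully open); "grip_force": force on a finger pad.
Only numpy, scipy, OpenCV 4.12 (cv2) and the standard library are available. Lean on these libraries where they do the work, as an engineer would, in place of code of your own. Each camera call takes 0.05 s, during which the arm holds its last target. There are 200 camera calls.

## Task

Put the four plain round pastry cutters away in the shallow base of their round tin, nested one inside another: the smallest first, then each next larger one slipped over those already there, as there is no room for fingers inside a larger ring. All four must stand flat on the tin's floor inside its lip; leave the heart-shaped cutter where it is.

Things in the scene. Friction and masses are not known exactly. Their poses are not given: they have to be found in the camera images.
- ring_27_center (a point): Centre, half-way up (25 mm above its lower edge), of the smallest of four plain round pastry cutters: an upright open steel tube, 27 mm outside diameter, 50 mm tall, wall 1.5 mm, open at both ends, with a thin rolled upper edge; stands loose on the table, under 100 g. Its z axis is the tube's axis. Grip it across the outside, near its upper edge (about 35 mm above its lower edge), so that the fingertips stay above the tin base's lip.
- ring_41_center (a point): Centre, half-way up (25 mm above its lower edge), of the second smallest of four plain round pastry cutters: an upright open steel tube, 41 mm outside diameter, 50 mm tall, wall 1.5 mm, open at both ends, with a thin rolled upper edge; stands loose on the table, under 100 g. Its z axis is the tube's axis. Grip it across the outside, near its upper edge (about 35 mm above its lower edge), so that the fingertips stay above the tin base's lip.
- ring_55_center (a point): Centre, half-way up (25 mm above its lower edge), of the second largest of four plain round pastry cutters: an upright open steel tube, 55 mm outside diameter, 50 mm tall, wall 1.5 mm, open at both ends, with a thin rolled upper edge; stands loose on the table, under 100 g. Its z axis is the tube's axis. Grip it across the outside, near its upper edge (about 35 mm above its lower edge), so that the fingertips stay above the tin base's lip.
- ring_69_center (a point): Centre, half-way up (25 mm above its lower edge), of the largest of four plain round pastry cutters: an upright open steel tube, 69 mm outside diameter, 50 mm tall, wall 1.5 mm, open at both ends, with a thin rolled upper edge; stands loose on the table, under 100 g. Its z axis is the tube's axis. Grip it across the outside, near its upper edge (about 35 mm above its lower edge), so that the fingertips stay above the tin base's lip.
- tin_floor (a point): Centre of the upper face of the floor of the cutters' tin base: a shallow round dish of darker steel, 85 mm across outside, 82 mm inside, floor 2 mm thick, lip 8 mm high above the table (6 mm above the floor). It stands on the table and does not slide. z is up. (Its lid, a closed drum of the same darker steel 90 mm across and 60 mm tall, stands mouth down at the back and is not needed.)
- heart_cutter: Heart-shaped pastry cutter of tin with a pink rim, 90 x 104 x 54 mm, loose among the round ones; origin at the centre of its underside, z up. It does not belong in this tin.

How it is judged:
By the outcome, as a careful person would: the job done as asked, in the order asked, and still so for the second after the job is handed in, with the robot touching nothing.
It also fails if it takes over 96 s, if anything falls off the work surface, if the arm or the gripper's body presses on something with over 40 N, if the wrist force passes 120 N, or if a joint passes its speed limit or range.

## Working session

There is one attempt and no reset: what is moved stays moved. The work goes in short steps, Python scripts to look and compute and a tool call to move; the robot and the scene stay as the last step left them, time stands still between calls to the robot, and variables do not carry over. Pictures are saved under pics/ and viewed, at most 14 in all, crops included, and the job is handed in when it is done.

Besides the shell and the picture viewer there is one more tool, called after ">>>" as name(argument=value, ...), one argument or row to a line, values as JSON. move_arm: Moves the arm, as the interface text tells. Its arguments: {"type":"object","properties":{"commands":{"type":"array","items":{"type":"array"}}},"required":["commands"]}

```bash
mkdir -p pics; cat > h.py <<'E'
from cell import env, read_camera, search_frame, cut_out
import numpy as np, cv2
def ray(p,uv):
    R=cv2.Rodrigues(np.array(p["rvec"],float))[0];t=np.array(p["tvec"],float).ravel()
    d=R.T@np.array([(uv[0]-p["cx"])/p["fx"],(uv[1]-p["cy"])/p["fy"],1]);return -R.T@t,d
def onz(p,uv,z):
    o,d=ray(p,uv);return o+d*(z-o[2])/d[2]
def save(p,n): cv2.imwrite("pics/"+n+".png",p["image"][:,:,::-1])
E
python3 - <<'E'
from h import *
s=env.state();print(s)
for c in("top","side"):
    p=read_camera(c);save(p,c+"0");print(c,ray(p,(256,192)))
    for n in["ring_27_center","ring_41_center","ring_55_center","ring_69_center","tin_floor","heart_cutter"]:
        for r in search_frame(n,p)[:2]: print(n,np.round(r["at"],1),round(r["confidence"],2),np.round(onz(p,r["at"],2 if n[0]=="t" else 25),1))
E
```

```text
{'t': 0.0, 'joints': array([-1.21358327e+00,  4.91528588e-01,  1.55945607e+00, -2.16692210e-08,
        1.09168369e+00, -1.05628812e-01]), 'qvel': array([ 9.14673229e-04, -3.93734688e-04, -6.63763847e-06, -2.48899267e-04,
       -1.51814736e-04, -8.43997109e-04]), 'tau': array([ 1.00786448e-03, -6.12632632e+01, -2.58189315e+01,  6.92911260e-02,
        4.80911310e-02, -6.23515575e-05]), 'eef_pos': array([ 279.04810019, -559.20212932,  404.17859833]), 'tcp_rot': array([-3.14052296e+00, -1.13393459e-04,  4.62841822e-01]), 'ft_force': array([ 0.12648503,  0.27553219, -0.23866012]), 'moment': array([ 0.00863255, -0.01322617,  0.01061641]), 'grip_force': 0.0, 'opening': 0.9979240842852012}
top (array([ 454.54296766,   12.81402597, 1055.29107966]), array([ 0.07235538,  0.03716507, -0.99688854]))
ring_41_center [381.5 154.3] 0.79 [ 617.3 -252.4   25. ]
ring_55_center [272.5 208.1] 0.59 [490.1  11.8  25. ]
ring_69_center [165.8 219.6] 0.62 [464.8 269.9  25. ]
tin_floor [348.4 228.1] 0.8 [ 440.5 -172.3    2. ]
heart_cutter [159.5 140.6] 0.8 [658.6 287.7  25. ]
side (array([222.19904194, 854.43937216, 571.18427772]), array([ 0.34574103, -0.80238571, -0.48696087]))
ring_27_center [217.1 206.5] 0.71 [661.2  46.1  25. ]
ring_41_center [286.2 159.6] 0.81 [ 606.4 -231.9   25. ]
ring_55_center [311.3 222.3] 0.96 [456.5  26.2  25. ]
ring_69_center [273.3 286. ] 0.64 [454.1 242.3  25. ]
tin_floor [343.3 187.5] 0.83 [ 443.4 -186.5    2. ]
heart_cutter [158.5 259.1] 0.9 [673.5 254.6  25. ]
```

View pics/top0.png

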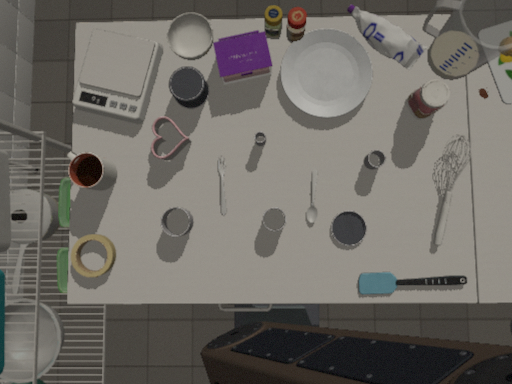

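View pics/side0.png

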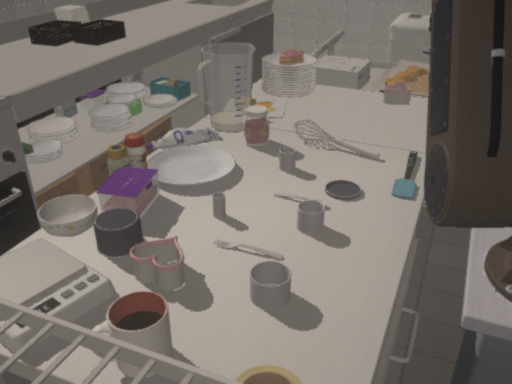

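The top view shows the rings' tops near (260,139), (375,159), (274,219) and (177,222), and the tin at (349,229). The side view agrees. Next I fit cylinder silhouettes in both views.

```bash
cat >> h.py <<'E'
from scipy.optimize import minimize
RINGS={"ring_27_center":(27,0,50),"ring_41_center":(41,0,50),"ring_55_center":(55,0,50),"ring_69_center":(69,0,50),"tin_floor":(85,0,8)}
A=np.linspace(0,2*np.pi,60)
def sil(p,x,y,d,z0,z1,s=4):
    P=np.concatenate([np.c_[x+d/2*np.cos(A),y+d/2*np.sin(A),0*A+z] for z in(z0,z1)])
    K=np.array([[p["fx"],0,p["cx"]],[0,p["fy"],p["cy"]],[0,0,1.]])
    q=cv2.projectPoints(P,np.array(p["rvec"],float),np.array(p["tvec"],float),K,None)[0]
    m=np.zeros((384,512),np.uint8);cv2.fillConvexPoly(m,np.round(cv2.convexHull(q.astype(np.float32))*16).astype(np.int32),1,cv2.LINE_8,4);return m>0
def fit(views,n,x0):  # views: [(pic,region)]
    d,z0,z1=RINGS[n]
    def f(v): return sum(1-(m&s).sum()/max(1,(m|s).sum()) for p,m in views for s in[sil(p,v[0],v[1],d,z0,z1)])
    x0=np.array(x0[:2],float)
    for k in(8,3): r=minimize(f,x0,method="Nelder-Mead",options=dict(initial_simplex=[x0,x0+[k,0],x0+[0,k]],xatol=.1,fatol=1e-4));x0=r.x
    return r.x,r.fun/len(views)
E
python3 - <<'E'
from h import *
pt=read_camera("top");ps=read_camera("side")
g={"ring_27_center":(661,46),"ring_41_center":(610,-240),"ring_55_center":(475,20),"ring_69_center":(460,255),"tin_floor":(442,-180)}
for n in RINGS:
    V=[]
    for p in(pt,ps):
        r=cut_out(n,p)
        if r: V.append((p,r[0]["region"]));print(n,np.round(r[0]["at"],1),round(r[0]["confidence"],2),r[0]["region"].sum())
        if r:
            x,e=fit(V[-1:],n,g[n]);print("   single",np.round(x,1),round(e,2))
    if len(V)>1: print("  both",*[np.round(a,2) for a in fit(V,n,g[n])])
E
```

```text
ring_27_center [259.3 133.8] 0.62 82
   single [660.9  43.5] 0.48
ring_27_center [216.6 207.8] 0.57 331
   single [659.6  38.8] 0.05
  both [659.13  40.49] 0.29
ring_41_center [376.4 152.7] 0.54 196
   single [ 606.9 -232.5] 0.44
ring_41_center [285.7 159.8] 0.89 381
   single [ 604.3 -237.9] 0.06
  both [ 603.47 -235.26] 0.28
ring_55_center [271.6 205.9] 0.56 21
   single [474.8  28.3] 0.97
ring_55_center [313.6 219.7] 0.75 794
   single [465.1   6.3] 0.1
  both [465.94   3.56] 0.53
ring_69_center [165.6 219. ] 0.74 286
   single [460.6 244.1] 0.65
ring_69_center [271.9 282.7] 0.88 1722
   single [461.2 238.8] 0.06
  both [460.22 242.24] 0.36
tin_floor [347.6 226. ] 0.76 1008
   single [ 442.9 -171.2] 0.04
tin_floor [344.4 189.7] 0.8 588
   single [ 442.  -175.6] 0.07
  both [ 442.62 -171.97] 0.06
```

>>> move_arm(
  commands=[
    [[0.63, 1, 0], -1, 1],
    [[0.63, 1, 0], -1, 1],
    [[0.63, 1, 0], -1, 1],
    [[0.63, 1, 0], -1, 1],
    [[0.63, 1, 0], -1, 1],
    [[0.63, 1, 0], -0.78, 1],
    [[0.63, 1, 0], 0, 1],
    [[0.63, 1, 0], 0, 1],
    [[0.63, 1, 0], 0, 1],
    [[0.63, 1, 0], 0, 1],
    [[0.63, 1, 0], 0, 1],
    [[0.63, 1, 0], 0, 1],
    [[0.63, 1, 0], 0, 1],
    [[0.63, 1, 0], 0, 1],
    [[0.63, 1, 0], 0, 1],
    [[0.63, 1, 0], 0, 1],
    [[0.63, 1, 0], 0, 1],
    [[0.63, 1, 0], 0, 1],
    [[0, 0, 0], 0, 1],
    [[0, 0, 0], 0, 1],
  ],
)

```text
t: 2.97
eef_pos: [619.7, -17.7, 404.3]
tcp_rot: [3.142, 0.0, 0.003]
ft_force: [0.1, 0.1, 0.6]
opening: 1.0
grip_force: 0.0
```

```bash
cat >> h.py <<'E'
def wrist(names,tag=None):
    s=env.state();print("t",round(s["t"],1),"tcp",np.round(s["eef_pos"],1),"rot",np.round(s["tcp_rot"],3),"open",round(s["opening"],3))
    p=read_camera("wrist")
    if tag: save(p,tag)
    for n in names:
        for r in cut_out(n,p)[:2]:
            m=r["region"];x,e=fit([(p,m)],n,onz(p,r["at"],30 if n[0]=="r" else 4))
            print(n,np.round(r["at"],1),round(r["confidence"],2),m.sum(),"fit",np.round(x,1),"err",round(e,2),"rel",np.round(x-s["eef_pos"][:2],1))
    return p
E
python3 - <<'E'
from h import *
p=wrist(["ring_27_center"],"w0");print(ray(p,(256,192)))
E
```

```text
t 3.0 tcp [619.7 -17.7 404.3] rot [3.142e+00 0.000e+00 3.000e-03] open 1.0
(array([693.38856228, -17.12438049, 383.95086467]), array([-0.24523735, -0.00516531, -0.96958764]))
```

View pics/w0.png

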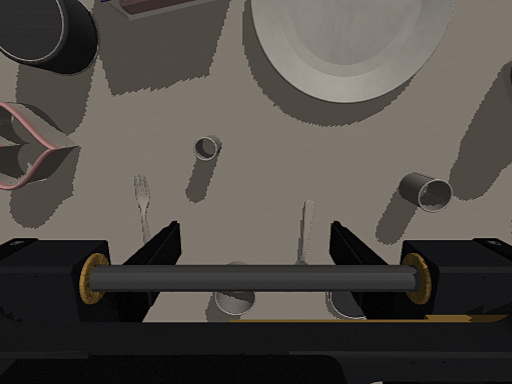

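The wrist view shows ring 27's rim at (207,148), ring 41's rim at (433,194), and the fork to the left of centre.

```bash
python3 - <<'E'
from h import *
p=wrist(["ring_27_center","ring_41_center"])
for uv in((207,148),(433,194)): print(onz(p,uv,50))
for n in("ring_27_center","ring_41_center"): print([(np.round(r["at"]),round(r["confidence"],2)) for r in search_frame(n,p)])
E
```

```text
t 3.1 tcp [619.  -19.5 404.6] rot [3.141e+00 1.000e-03 1.000e-03] open 1.003
ring_27_center [202.3 140.9] 0.81 499 fit [660.7  41.1] err 0.22 rel [41.7 60.6]
ring_41_center [425.2 192.5] 0.87 1549 fit [ 605.2 -234.4] err 0.06 rel [ -13.8 -214.9]
[660.29133404  35.75189384  50.        ]
[ 605.80720185 -233.3976142    50.        ]
[(array([202., 142.]), 0.6), (array([343., 304.]), 0.23)]
[(array([424., 191.]), 0.93)]
```

>>> move_arm(
  commands=[
    [[0.68, 0.94, -0.8], 0, 1],
    [[0.68, 0.94, -0.8], 0, 1],
    [0, 0, 0],
  ],
)

```text
schema error: expected a list
```

>>> move_arm(
  commands=[
    [[0.68, 0.94, -0.9], 0, 1],
    [[0.68, 0.94, -0.9], 0, 1],
    [[0, 0, -0.9], 0, 1],
    [[0, 0, -0.9], 0, 1],
    [[0, 0, 0], 0, 1],
    [[0, 0, 0], 0, 1],
  ],
)

```text
t: 3.82
eef_pos: [657.8, 33.6, 299.2]
tcp_rot: [3.142, 0.002, -0.0]
ft_force: [0.4, 0.1, -0.6]
opening: 0.997
grip_force: 0.0
```

```bash
python3 - <<'E'
from h import *
p=wrist(["ring_27_center"],"w1")
E
```

```text
t 3.8 tcp [657.8  33.6 299.2] rot [ 3.142e+00  2.000e-03 -0.000e+00] open 0.997
ring_27_center [247.3 201.8] 0.97 935 fit [660.1  40.8] err 0.2 rel [2.3 7.2]
```

View pics/w1.png

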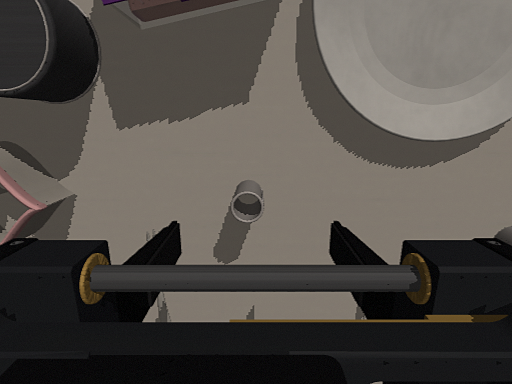

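Ring 27's rim is at (248,207), about 7 mm to the +y side of the finger midline (column 255), which agrees with the fit.

>>> move_arm(
  commands=[
    [[0.08, 0.24, -0.8], 0, 1],
    [[0, 0, -0.8], 0, 1],
    [[0, 0, -0.8], 0, 1],
    [[0, 0, -0.66], 0, 1],
    [[0, 0, 0], 0, 1],
    [[0, 0, 0], 0, -1],
    [[0, 0, 0], 0, -1],
    [[0, 0, 0], 0, -1],
    [[0, 0, 0], 0, -1],
    [[0, 0, 0], 0, -1],
    [[0, 0, 0], 0, -1],
    [[0, 0, 0], 0, -1],
    [[0, 0, 0], 0, -1],
    [[0, 0, 0], 0, -1],
    [[0, 0, 0], 0, -1],
    [[0, 0, 0], 0, -1],
    [[0, 0, 0], 0, -1],
  ],
)

```text
t: 5.33
eef_pos: [660.3, 41.3, 207.8]
tcp_rot: [3.141, 0.0, 0.0]
ft_force: [0.6, -0.0, -0.3]
opening: 0.279
grip_force: 30.0
```

>>> move_arm(
  commands=[
    [[0, 0, 0.5], 0, -1],
    [[0, 0, 1], 0, -1],
    [[0, 0, 1], 0, -1],
    [[-0.7, -0.4, 0.6], 0, -1],
    [[-0.9, -0.5, 0], 0, -1],
    [[-0.9, -0.5, 0], 0, -1],
    [[-0.9, -0.5, 0], 0, -1],
    [[-0.9, -0.5, 0], 0, -1],
    [[-0.9, -0.5, 0], 0, -1],
    [[-0.9, -0.5, 0], 0, -1],
    [[-0.9, -0.5, 0], 0, -1],
    [[-0.27, -0.3, 0], 0, -1],
    [[0, 0, 0], 0, -1],
    [[0, 0, 0], 0, -1],
  ],
)

```text
t: 6.5
eef_pos: [442.7, -85.1, 301.2]
tcp_rot: [3.141, -0.001, -0.001]
ft_force: [0.0, 0.4, -0.6]
opening: 0.281
grip_force: 30.0
```

```bash
python3 - <<'E'
from h import *
p=wrist(["tin_floor","ring_55_center"],"w2")
E
```

```text
t 6.5 tcp [442.7 -85.1 301.2] rot [ 3.141e+00 -1.000e-03 -1.000e-03] open 0.281
tin_floor [343.3 194.1] 0.65 5809 fit [ 441.4 -171.8] err 0.02 rel [ -1.3 -86.7]
ring_55_center [136.7 182.5] 0.97 3041 fit [464.7   8.3] err 0.31 rel [22.  93.4]
```

View pics/w2.png

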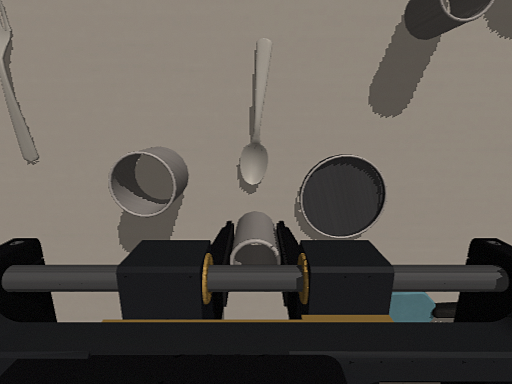

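The tin is at (343,195), a near-perfect fit, and ring 27 is centred in the fingers at column 255.

>>> move_arm(
  commands=[
    [[-0.04, -0.97, 0], 0, -1],
    [[0, -0.97, 0], 0, -1],
    [[0, -0.94, 0], 0, -1],
    [[0, 0, -0.6], 0, -1],
    [[0, 0, -0.8], 0, -1],
    [[0, 0, -0.8], 0, -1],
    [[0, 0, -0.5], 0, -1],
    [[0, 0, -0.3], 0, -1],
    [[0, 0, 0], 0, -1],
    [[0, 0, 0], 0, -1],
  ],
)

```text
t: 7.48
eef_pos: [441.6, -170.8, 210.5]
tcp_rot: [-3.141, 0.0, 0.001]
ft_force: [-0.3, -0.1, -0.5]
opening: 0.279
grip_force: 30.0
```

>>> move_arm(
  commands=[
    [[0, 0, -0.03], 0, -1],
    [[0, 0, 0], 0, 1],
    [[0, 0, 0], 0, 1],
    [[0, 0, 0], 0, 1],
    [[0, 0, 0], 0, 1],
    [[0, 0, 0], 0, 1],
    [[0, 0, 0], 0, 1],
    [[0, 0, 0.8], 0, 1],
    [[0, 0, 1], 0, 1],
    [[0, 0, 1], 0, 1],
    [[0.8, -0.3, 0.2], 0, 1],
    [[0.9, -0.36, 0], 0, 1],
    [[0.9, -0.36, 0], 0, 1],
    [[0.9, -0.36, 0], 0, 1],
    [[0.9, -0.36, 0], 0, 1],
    [[0.9, -0.36, 0], 0, 1],
    [[0, 0, 0], 0, 1],
    [[0, 0, 0], 0, 1],
  ],
)

```text
t: 8.98
eef_pos: [600.4, -234.3, 299.2]
tcp_rot: [-3.141, 0.001, 0.0]
ft_force: [-0.0, -0.2, 0.2]
opening: 1.003
grip_force: 0.0
```

```bash
python3 - <<'E'
from h import *
p=wrist(["ring_41_center"],"w3")
E
```

```text
t 9.0 tcp [ 600.4 -234.3  299.2] rot [-3.141e+00  1.000e-03  0.000e+00] open 1.003
```

View pics/w3.png

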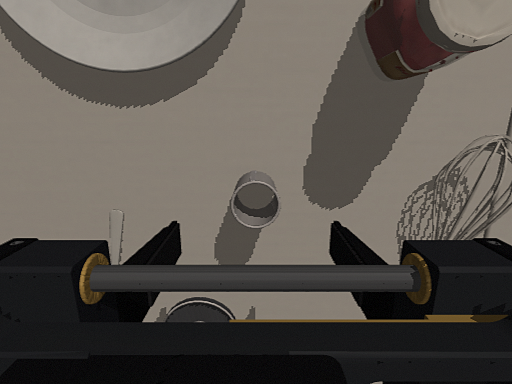

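Ring 41's rim is centred at (256,203), with the whisk well clear on the right. The tin's edge shows at the bottom. I retry the network.

```bash
python3 - <<'E'
from h import *
p=wrist(["ring_41_center"]); print(onz(p,(256,203),50))
E
```

```text
t 9.1 tcp [ 599.3 -233.8  299.6] rot [-3.141e+00  1.000e-03  0.000e+00] open 0.996
ring_41_center [255.2 211. ] 0.96 1473 fit [ 604.7 -233.6] err 0.36 rel [5.4 0.1]
[ 605.35344224 -234.36356521   50.        ]
```

>>> move_arm(
  commands=[
    [[0.17, 0, -0.8], 0, 1],
    [[0, 0, -0.8], 0, 1],
    [[0, 0, -0.8], 0, 1],
    [[0, 0, -0.66], 0, 1],
    [[0, 0, 0], 0, 1],
    [[0, 0, 0], 0, -1],
    [[0, 0, 0], 0, -1],
    [[0, 0, 0], 0, -1],
    [[0, 0, 0], 0, -1],
    [[0, 0, 0], 0, -1],
    [[0, 0, 0], 0, -1],
    [[0, 0, 0], 0, -1],
    [[0, 0, 0], 0, -1],
    [[0, 0, 0], 0, -1],
    [[0, 0, 0], 0, -1],
  ],
)

```text
t: 10.43
eef_pos: [605.1, -234.1, 208.3]
tcp_rot: [3.141, -0.0, 0.0]
ft_force: [-0.7, -0.2, 0.5]
opening: 0.431
grip_force: 30.0
```

>>> move_arm(
  commands=[
    [[0, 0, 0.5], 0, -1],
    [[0, 0, 1], 0, -1],
    [[0, 0, 1], 0, -1],
    [[-0.8, 0.73, 0.6], 0, -1],
    [[-0.9, 0.82, 0], 0, -1],
    [[-0.9, 0.82, 0], 0, -1],
    [[-0.9, 0.82, 0], 0, -1],
    [[-0.9, 0.82, 0], 0, -1],
    [[-0.9, 0.82, 0], 0, -1],
    [[-0.15, 0.14, 0], 0, -1],
    [[0, 0, 0], 0, -1],
    [[0, 0, 0], 0, -1],
  ],
)

```text
t: 11.43
eef_pos: [442.2, -85.2, 301.6]
tcp_rot: [3.141, -0.001, 0.001]
ft_force: [0.3, -0.2, -0.3]
opening: 0.43
grip_force: 30.0
```

```bash
python3 - <<'E'
from h import *
RINGS["ring_27_center"]=(27,2,52)
p=wrist(["tin_floor","ring_27_center"],"w4")
E
```

```text
t 11.4 tcp [442.2 -85.2 301.6] rot [ 3.141e+00 -1.000e-03  1.000e-03] open 0.43
tin_floor [335.8 185.2] 0.89 4405 fit [ 441.7 -171.2] err 0.25 rel [ -0.5 -85.9]
tin_floor [254.2 234.1] 0.58 3355 fit [393.4 -84.6] err 0.42 rel [-48.8   0.7]
ring_27_center [350.3 201.5] 0.7 1281 fit [ 441.4 -170. ] err 0.09 rel [ -0.8 -84.7]
```

View pics/w4.png

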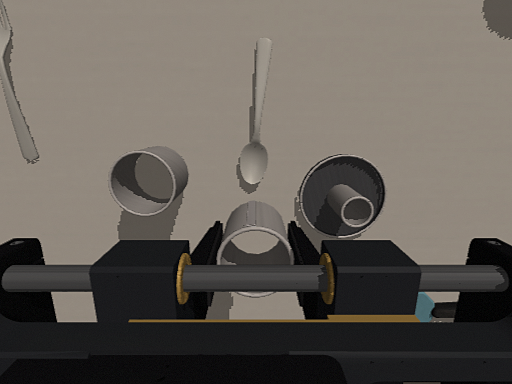

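Ring 27 stands upright in the tin with its rim at (357,210). Ring 41 is held straight at column 255.

>>> move_arm(
  commands=[
    [[-0.02, -0.95, 0], 0, -1],
    [[0, -0.95, 0], 0, -1],
    [[0, -0.95, 0], 0, -1],
    [[0, 0, 0], 0, -1],
    [[0, 0, -0.6], 0, -1],
    [[0, 0, -0.8], 0, -1],
    [[0, 0, -0.8], 0, -1],
    [[0, 0, -0.5], 0, -1],
    [[0, 0, -0.3], 0, -1],
    [[0, 0, 0], 0, -1],
    [[0, 0, 0], 0, -1],
  ],
)

```text
t: 12.5
eef_pos: [441.3, -170.8, 210.8]
tcp_rot: [-3.141, 0.001, 0.0]
ft_force: [0.3, 0.1, -0.5]
opening: 0.429
grip_force: 30.0
```

>>> move_arm(
  commands=[
    [[0, 0, -0.02], 0, -1],
    [[0, 0, 0], 0, 1],
    [[0, 0, 0], 0, 1],
    [[0, 0, 0], 0, 1],
    [[0, 0, 0], 0, 1],
    [[0, 0, 0], 0, 1],
    [[0, 0, 0], 0, 1],
    [[0, 0, 0.8], 0, 1],
    [[0, 0, 1], 0, 1],
    [[0, 0, 1], 0, 1],
    [[0.1, 0.8, 0.2], 0, 1],
    [[0.1, 0.9, 0], 0, 1],
    [[0.1, 0.9, 0], 0, 1],
    [[0.1, 0.9, 0], 0, 1],
    [[0.1, 0.9, 0], 0, 1],
    [[0.1, 0.9, 0], 0, 1],
    [[0.1, 0.6, 0], 0, 1],
    [[0, 0, 0], 0, 1],
    [[0, 0, 0], 0, 1],
  ],
)

```text
t: 14.08
eef_pos: [461.9, 7.1, 300.6]
tcp_rot: [3.141, -0.0, 0.003]
ft_force: [0.4, 0.3, 0.0]
opening: 1.002
grip_force: 0.0
```

```bash
python3 - <<'E'
from h import *
RINGS["ring_41_center"]=(41,2,52)
p=wrist(["ring_55_center","ring_41_center"],"w5")
E
```

```text
t 14.1 tcp [461.9   7.1 300.6] rot [ 3.141e+00 -0.000e+00  3.000e-03] open 1.002
ring_55_center [254.6 218.3] 0.93 1926 fit [464.5   8.5] err 0.49 rel [2.6 1.4]
ring_41_center [435.5 217.3] 0.78 1766 fit [ 440.9 -169.9] err 0.47 rel [ -21.  -176.9]
```

View pics/w5.png

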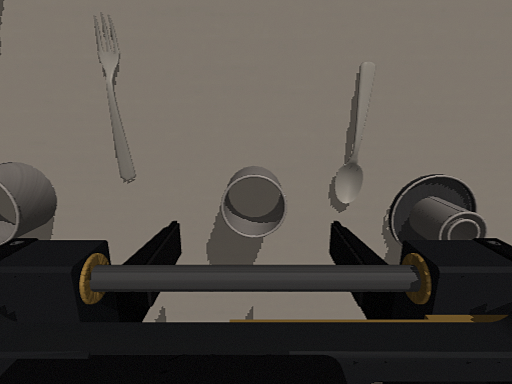

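Ring 55's rim is centred at (253,205), the spoon is clear of the finger, and rings 41 and 27 stand nested in the tin.

>>> move_arm(
  commands=[
    [[0.1, 0.04, -0.8], 0, 1],
    [[0, 0, -0.8], 0, 1],
    [[0, 0, -0.8], 0, 1],
    [[0, 0, -0.68], 0, 1],
    [[0, 0, 0], 0, 1],
    [[0, 0, 0], 0, -1],
    [[0, 0, 0], 0, -1],
    [[0, 0, 0], 0, -1],
    [[0, 0, 0], 0, -1],
    [[0, 0, 0], 0, -1],
    [[0, 0, 0], 0, -1],
    [[0, 0, 0], 0, -1],
    [[0, 0, 0], 0, -1],
    [[0, 0, 0], 0, -1],
  ],
)

```text
t: 15.4
eef_pos: [465.0, 7.7, 208.6]
tcp_rot: [3.141, -0.001, 0.001]
ft_force: [-1.3, -0.2, 6.2]
opening: 0.579
grip_force: 30.0
```

>>> move_arm(
  commands=[
    [[0, 0, 0.5], 0, -1],
    [[0, 0, 1], 0, -1],
    [[0, 0, 1], 0, -1],
    [[-0.1, -0.73, 0.6], 0, -1],
    [[-0.3, -0.8, 0], 0, -1],
    [[-0.3, -0.8, 0], 0, -1],
    [[-0.08, -0.8, 0], 0, -1],
    [[0, 0, 0], 0, -1],
    [[0, 0, 0], 0, -1],
  ],
)

```text
t: 16.15
eef_pos: [441.4, -87.0, 301.2]
tcp_rot: [3.142, -0.0, -0.002]
ft_force: [0.2, 0.0, -0.4]
opening: 0.576
grip_force: 30.0
```

```bash
python3 - <<'E'
from h import *
RINGS["ring_41_center"]=(41,2,52)
p=wrist(["tin_floor","ring_41_center"],"w6")
E
```

```text
t 16.1 tcp [441.4 -87.  301.2] rot [ 3.142e+00 -0.000e+00 -2.000e-03] open 0.576
tin_floor [326.2 178.9] 0.7 3344 fit [ 441.8 -171.6] err 0.44 rel [  0.4 -84.7]
ring_41_center [339.2 197.4] 0.87 1624 fit [ 441.1 -170.2] err 0.39 rel [ -0.2 -83.2]
```

View pics/w6.png

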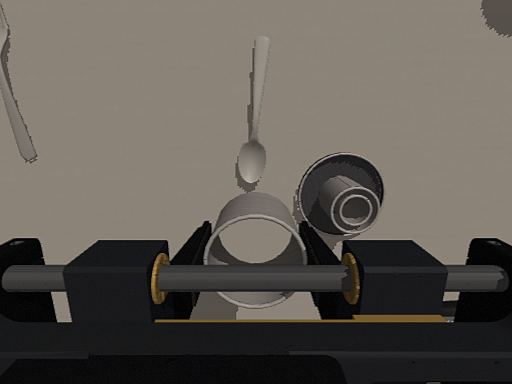

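Rings 41 and 27 stand nested in the tin with rims at (355,210), and ring 55 is held straight.

>>> move_arm(
  commands=[
    [[0, -0.93, 0], 0, -1],
    [[0, -0.93, 0], 0, -1],
    [[0, -0.94, 0], 0, -1],
    [[0, 0, 0], 0, -1],
    [[0, 0, -0.6], 0, -1],
    [[0, 0, -0.8], 0, -1],
    [[0, 0, -0.8], 0, -1],
    [[0, 0, -0.5], 0, -1],
    [[0, 0, -0.3], 0, -1],
    [[0, 0, 0], 0, -1],
    [[0, 0, 0], 0, -1],
  ],
)

```text
t: 17.22
eef_pos: [441.8, -169.5, 210.9]
tcp_rot: [-3.141, 0.001, 0.001]
ft_force: [0.1, 1.0, -0.6]
opening: 0.58
grip_force: 30.0
```

>>> move_arm(
  commands=[
    [[0, 0, -0.02], 0, -1],
    [[0, 0, 0], 0, 1],
    [[0, 0, 0], 0, 1],
    [[0, 0, 0], 0, 1],
    [[0, 0, 0], 0, 1],
    [[0, 0, 0], 0, 1],
    [[0, 0, 0.8], 0, 1],
    [[0, 0, 1], 0, 1],
    [[0, 0, 1], 0, 1],
    [[0.05, 0.7, 0.2], 0, 1],
    [[0.05, 1, 0], 0, 1],
    [[0.05, 1, 0], 0, 1],
    [[0.05, 1, 0], 0, 1],
    [[0.05, 1, 0], 0, 1],
    [[0.05, 1, 0], 0, 1],
    [[0.05, 1, 0], 0, 1],
    [[0.05, 1, 0], 0, 1],
    [[0.05, 1, 0], 0, 1],
  ],
)

```text
t: 18.72
eef_pos: [454.8, 92.3, 300.7]
tcp_rot: [3.141, -0.0, 0.0]
ft_force: [0.2, -0.4, -0.2]
opening: 1.002
grip_force: 0.0
```

>>> move_arm(
  commands=[
    [[0.05, 1, 0], 0, 1],
    [[0.05, 1, 0], 0, 1],
    [[0.05, 1, 0], 0, 1],
    [[0.05, 1, 0], 0, 1],
    [[0.05, 1, 0], 0, 1],
    [[0, 0, 0], 0, 1],
    [[0, 0, 0], 0, 1],
  ],
)

```text
t: 19.3
eef_pos: [462.2, 241.9, 300.4]
tcp_rot: [3.141, 0.0, 0.003]
ft_force: [-0.6, -0.4, 0.1]
opening: 1.002
grip_force: 0.0
```

```bash
python3 - <<'E'
from h import *
p=wrist(["ring_69_center"],"w7")
E
```

```text
t 19.3 tcp [462.2 241.9 300.4] rot [3.141e+00 0.000e+00 3.000e-03] open 1.002
ring_69_center [254.1 226.6] 0.91 2830 fit [460.6 242.4] err 0.5 rel [-1.7  0.5]
```

View pics/w7.png

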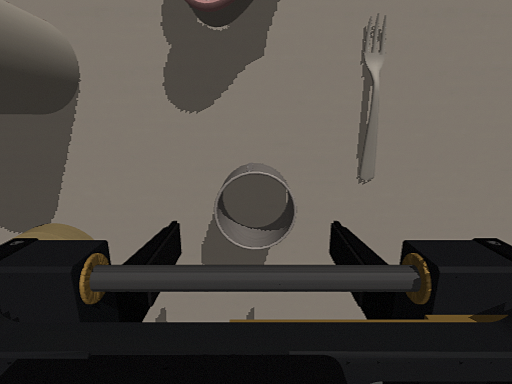

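Ring 69's rim is centred at (255,210), on the finger midline, with the fork and tape clear.

>>> move_arm(
  commands=[
    [[-0.03, 0, -0.8], 0, 1],
    [[0, 0, -0.8], 0, 1],
    [[0, 0, -0.8], 0, 1],
    [[0, 0, -0.67], 0, 1],
    [[0, 0, 0], 0, 1],
    [[0, 0, 0], 0, -1],
    [[0, 0, 0], 0, -1],
    [[0, 0, 0], 0, -1],
    [[0, 0, 0], 0, -1],
    [[0, 0, 0], 0, -1],
    [[0, 0, 0], 0, -1],
    [[0, 0, 0], 0, -1],
    [[0, 0, 0], 0, -1],
  ],
)

```text
t: 20.48
eef_pos: [461.8, 240.8, 209.5]
tcp_rot: [-3.141, -0.002, 0.0]
ft_force: [-0.8, -1.1, 6.9]
opening: 0.729
grip_force: 30.0
```

>>> move_arm(
  commands=[
    [[0, 0, 0.5], 0, -1],
    [[0, 0, 1], 0, -1],
    [[0, 0, 1], 0, -1],
    [[-0.05, -0.5, 0.6], 0, -1],
    [[-0.05, -1, 0], 0, -1],
    [[-0.05, -1, 0], 0, -1],
    [[-0.05, -1, 0], 0, -1],
    [[-0.05, -1, 0], 0, -1],
    [[-0.05, -1, 0], 0, -1],
    [[-0.05, -1, 0], 0, -1],
    [[-0.05, -1, 0], 0, -1],
    [[-0.05, -1, 0], 0, -1],
    [[-0.05, -1, 0], 0, -1],
    [[-0.05, -1, 0], 0, -1],
    [[-0.05, -0.4, 0], 0, -1],
    [[0, 0, 0], 0, -1],
    [[0, 0, 0], 0, -1],
  ],
)

```text
t: 21.9
eef_pos: [443.5, -86.5, 301.7]
tcp_rot: [3.141, -0.0, -0.001]
ft_force: [-0.6, 1.0, -0.9]
opening: 0.727
grip_force: 30.0
```

```bash
python3 - <<'E'
from h import *
RINGS["ring_55_center"]=(55,2,52)
p=wrist(["tin_floor","ring_55_center"],"w8")
E
```

```text
t 21.9 tcp [443.5 -86.5 301.7] rot [ 3.141e+00 -0.000e+00 -1.000e-03] open 0.727
ring_55_center [334.8 192.3] 0.6 1978 fit [ 441.2 -169.5] err 0.54 rel [ -2.2 -83. ]
```

View pics/w8.png

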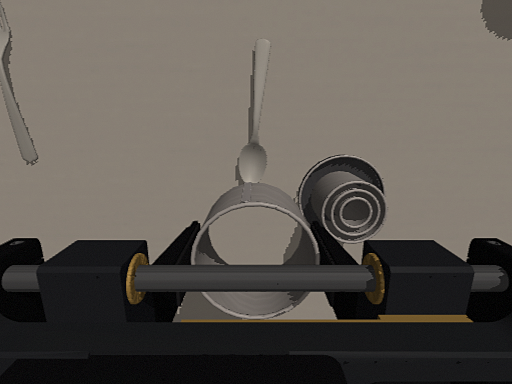

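Three rings stand nested in the tin, with ring 55's rim at (354,210), and ring 69 is held straight at column 255.

>>> move_arm(
  commands=[
    [[-0.04, -0.93, 0], 0, -1],
    [[0, -0.93, 0], 0, -1],
    [[0, -0.94, 0], 0, -1],
    [[0, 0, 0], 0, -1],
    [[0, 0, -0.6], 0, -1],
    [[0, 0, -0.8], 0, -1],
    [[0, 0, -0.8], 0, -1],
    [[0, 0, -0.5], 0, -1],
    [[0, 0, -0.3], 0, -1],
    [[0, 0, 0], 0, -1],
    [[0, 0, 0], 0, -1],
  ],
)

```text
t: 22.97
eef_pos: [442.7, -169.4, 211.4]
tcp_rot: [-3.141, 0.001, 0.002]
ft_force: [0.6, 0.3, -0.2]
opening: 0.723
grip_force: 30.0
```

Release, retreat, and look.

>>> move_arm(
  commands=[
    [[0, 0, -0.02], 0, -1],
    [[0, 0, 0], 0, 1],
    [[0, 0, 0], 0, 1],
    [[0, 0, 0], 0, 1],
    [[0, 0, 0], 0, 1],
    [[0, 0, 0], 0, 1],
    [[0, 0, 0.5], 0, 1],
    [[0, 0, 1], 0, 1],
    [[0, 0, 1], 0, 1],
    [[0, 0.7, 1], 0, 1],
    [[0, 0.9, 0], 0, 1],
    [[0, 0.9, 0], 0, 1],
    [[0, 0, 0], 0, 1],
    [[0, 0, 0], 0, 1],
  ],
)

```text
t: 24.13
eef_pos: [442.4, -94.4, 316.2]
tcp_rot: [3.141, -0.0, 0.002]
ft_force: [0.1, -0.5, 0.4]
opening: 0.999
grip_force: 0.0
```

```bash
python3 - <<'E'
from h import *
p=wrist([]);s=read_camera("side")
w=cv2.resize(p["image"][120:260,290:470],None,fx=2.2,fy=2.2,interpolation=cv2.INTER_CUBIC)
q=cv2.resize(s["image"][120:260,260:440],None,fx=2.2,fy=2.2,interpolation=cv2.INTER_CUBIC)
save({"image":np.hstack([w,q])},"end")
E
```

```text
t 24.1 tcp [442.4 -94.4 316.2] rot [ 3.141e+00 -0.000e+00  2.000e-03] open 0.999
```

View pics/end.png

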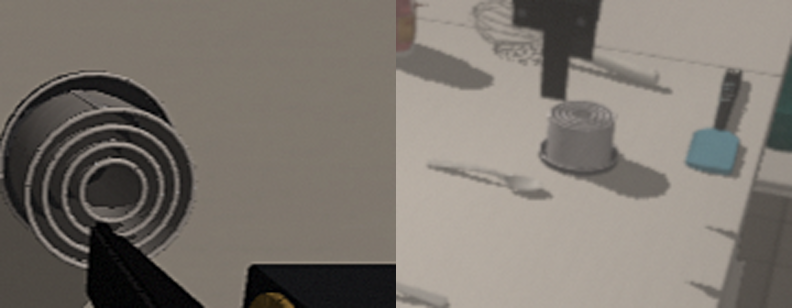

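All four rims are concentric (about (112,190) in the left crop) and level, and they sit inside the lip in both views. The gripper is clear.

```bash
python3 -c "
from h import *
print(env.job_done())"
```

```text
the job is handed in; nothing more can be done
None
```

All four cutters are nested in the tin base, placed smallest to largest and standing flat inside the lip in the last wrist and side views; the heart cutter was left alone, and the job was handed in at about 24 s.

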